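# Lids back on the storage jars

### The arm

A 6-joint arm with a two-finger parallel gripper is mounted at the origin on the work surface. World frame = base frame: x ahead of the robot, y to its left, z up, the work surface at z = 0. Lengths are in mm, angles in rad, forces in N, time in s.
With the tool pointing down it reaches from about 200 to 875 mm from the base axis. Payload 3.4 kg.
Tool frame: the origin (TCP) lies at the very end of the fingers, on their centre line; the grasp point (between the pads) lies 19 mm behind it; z points along the fingers, y is the line along which they close (so a half turn about z gives the same grasp; the last joint's range is limited). The gripper opens to 94 mm and grips with 3 to 60 N. Pads are 16 mm wide; open, the fingers measure 119 mm over their backs; the gripper's body (75 mm by 177 mm) begins 78 mm behind the grasp point.
Start: joints at [1.044, 0.276, 1.505, -0, 1.361, -0.121], TCP at [227.004, 528.332, 205.493] pointing down, gripper open.
Joint ranges: [-2.89, 2.89], [-0.75, 2.08], [0.22, 2.7], [-1.18, 4.32], [0.11, 2.71], [-2.7, 2.7]. Speed limits (rad/s): [2.57, 2.57, 3.14, 3.14, 3.14, 3.14].

### API

Orientations are given as a rotation vector (axis times angle).
In Python, from workcell import env gives the robot as it stands.
- The arm moves only by the shell command python3 -m inch 'ROWS' [FORCE]. ROWS is JSON, one flat list of numbers, 5 for each row, row after row: the finger opening in m, from 0 to 0.094, then the shift along the tool's x, y, z in m, then the turn about the tool's z in units of 6 degrees (1.0 is 6 degrees). A call has 1 to 5 rows; each row shifts and turns the commanded pose from where the row before left it, along the tool's axes as they then stand; what a row does not reach is not made up. A row lasts 1/12 s, in which the tool goes at most 41.7 mm and 7.16 degrees, less where a joint would pass 70% of its speed; a pose out of reach is approached as far as the arm can. A call with a gripper value outside its range is refused whole. The fingers move at their own pace and stop on an object; FORCE is the grip in N (left out, the last holds). Time passes only in rows, so rows that do not move let the fingers close. It gives the time, the measured TCP pose, the force and the opening at its end, in the units of the state.
- env.read_state(): the state, without advancing time (a new reading comes with each control period).
- env.read_camera(name): name is "side" or "top" or "wrist"; returns the picture (384x512x3 uint8, red, green, blue); there is no depth.
- env.camera_params(name): a dict with "fovy" (degrees; the focal length in pixels is half the picture's height over the tangent of half this angle, whatever the lens; pixels are square), "cx", "cy" (the principal point, pixels), "k1" (the pictures are not rectified: a ray, as slopes to the right and down, at radius r is drawn at 1 + k1 r^2 times it, then the intrinsics apply), "T" (4x4, takes a point from camera to world coordinates). Camera axes: x right, y up, looking along -z (the intrinsics and any distortion apply to the point x, -y, -z); pixel columns grow to the right and rows downward; lengths in mm; the calibration is good to about 2 mm. A picture is of the moment at which its call begins: read the wrist's pose just before it. camera_params takes no time and is no camera call; for the wrist camera it gives the pose at the moment of the call.
- env.finish_job(): hands the job in, once; it reports no verdict.
Trained networks look in the newest picture that a camera, given by its name, has taken for a name from the list of things; names that differ only in an ending like _2 or _b are one class to them, and where a whole thing is asked for, a point or a joint stands for the part that bears it (a point fixed in the world has none). Each returns a list of dicts, best first, with "p" (0 to 1); they miss things now and then, are a little off and sometimes report something else, mostly with a low value. They report only what shows in the picture. A call takes as long as a camera call. They do not tell look-alikes from the thing itself.
- env.look_for(camera, query): "extent" ([left, top, width, height] in pixels, round what is visible of it).
- env.silhouettes(camera, query): "pixels" (384x512 bool, what is visible of it) and "extent" ([left, top, width, height] in pixels, round what is visible of it).
- env.pinpoint(camera, query): "at" ([row, column] in pixels: a listed point, or the origin of a listed thing).
The state is a dict: "time_s": time; "joint_positions": joint angles; "qvel": joint speeds; "tau": joint torques, N m; "ee_pos": TCP position; "eef_rot": TCP orientation; "force": force on the tool from outside, world axes, zero at the start; "wrist_torque": the same for the moment, N m; "gripper_width": finger opening in mm.
Only numpy, scipy, OpenCV 4.12 (cv2) and the standard library are available. Lean on these libraries where they do the work, as an engineer would, in place of code of your own. Each camera call takes 0.05 s, during which the arm holds its last target. There are 200 camera calls.

### The job

The lids of the four terracotta storage jars were left in one pile on the potter's turntable. Working from the top of the pile down, one lid after the other, put each lid flat and centred on the jar whose mouth has its shape and size, corners over corners where it has them. Keep the jars standing where they are and do not push the unfired clay dome.

Things in the scene. Friction and masses are not known exactly. Their poses are not given: they have to be found in the camera images.
- lid_small: Fired terracotta lid with a pale slip face inside a bare terracotta edge, flat on both sides, no knob, no plug below, 14 mm thick. Round, 32 mm across, top of the pile. Origin: centre of its underside, z up. For jar_small.
- lid_hex: Fired terracotta lid with a pale slip face inside a bare terracotta edge, flat on both sides, no knob, no plug below, 14 mm thick. Regular hexagon, 44 mm across the flats, 51 mm across the corners; second in the pile. Origin: centre of its underside, z up. Its x axis points at the middle of a flat side. For jar_hex.
- lid_round: Fired terracotta lid with a pale slip face inside a bare terracotta edge, flat on both sides, no knob, no plug below, 14 mm thick. Round, 58 mm across, third in the pile. Origin: centre of its underside, z up. For jar_round.
- lid_square: Fired terracotta lid with a pale slip face inside a bare terracotta edge, flat on both sides, no knob, no plug below, 14 mm thick. Square, 68 mm sides, at the bottom of the pile, on the turntable. Origin: centre of its underside, z up. Its x and y axes are square to its sides. For jar_square.
- jar_small: Open terracotta jar, loose on the table, dark inside. The smallest: round body 66 mm across, sloping to a round neck 27 mm across with a 14 mm mouth; 54 mm high to its flat rim, on which the lid rests. Origin: centre of its underside, z up. The mouth is on its z axis.
- jar_hex: Open terracotta jar, loose on the table, dark inside. Six-sided body 66 mm across flats (54 mm high) and six-sided neck 38 mm across flats, mouth 26 mm across flats; 70 mm high to its flat rim, on which the lid rests. Origin: centre of its underside, z up. Its x axis points at the middle of a flat side; the lid fits at equal yaw or any multiple of 60 degrees from it. The mouth is on its z axis.
- jar_round: Open terracotta jar, loose on the table, dark inside. The larger round one: body 80 mm across, neck 50 mm across, mouth 36 mm; 78 mm high to its flat rim, on which the lid rests. Origin: centre of its underside, z up. The mouth is on its z axis.
- jar_square: Open terracotta jar, loose on the table, dark inside. Square body with 78 mm sides (46 mm high) and a square neck with 58 mm sides, mouth 46 mm; 62 mm high to its flat rim, on which the lid rests. Origin: centre of its underside, z up. x and y axes square to its sides; the lid fits at equal yaw or any multiple of 90 degrees from it. The mouth is on its z axis.
- wheel: Potter's turntable that carries the pile: grey disc 180 mm across, its top 50 mm above the table; it does not turn or move. Origin: centre of its underside on the table, z up. The pile stands within 22 mm of its middle.
- clay_dome: Dome of dark brown unfired clay, 94 mm across, 57 mm high, loose on the table; it stands among the jars and is to be left alone. Origin: centre of its underside, z up. 
Things that resemble listed ones, but are neither listed nor needed, are in the scene too. Leave any red look-alike of the lid_hex alone.

How it is judged:
By the outcome, as a careful person would: the job done as asked, in the order asked, and still so for the second after the job is handed in, with the robot touching nothing.
It also fails if it takes over 109 s, if anything falls off the work surface, if the arm or the gripper's body presses on something with over 40 N, if the wrist force passes 120 N, or if a joint passes its speed limit or range.

## Working session

There is one attempt and no reset: what is moved stays moved. The work goes in short steps, Python scripts to look and compute and a shell command to move; the robot and the scene stay as the last step left them, time stands still between calls to the robot, and variables do not carry over. Pictures are saved under pics/ and viewed, on a budget of 14 in all, crops included, one or two more only if the job needs it, and the job is handed in when it is done.

```bash
ls; mkdir -p pics
python3 - <<'E'
from workcell import env
import cv2
import numpy as np
s=env.read_state();print(s)
for c in("top","side"):
    im=env.read_camera(c);cv2.imwrite(f"pics/{c}0.png",cv2.resize(im[:,:,::-1],(800,600)))
    p=env.camera_params(c);print(c,p)
    for n in["lid_small","lid_hex","lid_round","lid_square","jar_small","jar_hex","jar_round","jar_square","wheel","clay_dome"]:
        print(n,[(round(d["p"],2),np.round(d["at"]).tolist()) for d in env.pinpoint(c,n)][:4])
E
```

```text
pics
{'time_s': 0.0, 'joint_positions': array([ 1.04397651e+00,  2.76574944e-01,  1.50612139e+00, -1.27501872e-05,
        1.36068733e+00, -1.20957360e-01]), 'qvel': array([ 0.00121721,  0.00022939, -0.00082312,  0.00037125,  0.00101759,
       -0.00151094]), 'tau': array([ 2.66167772e-04, -4.04588771e+01, -2.37226278e+01,  7.03629549e-02,
        3.43797379e-02, -1.82379476e-04]), 'ee_pos': array([226.71647613, 527.80056208, 204.62085671]), 'eef_rot': array([-6.33043746e-01, -3.07658025e+00,  2.67280541e-03]), 'force': array([-0.04202226, -0.25648308, -0.13960853]), 'wrist_torque': array([ 0.00463219, -0.01177828,  0.0019168 ]), 'gripper_width': 94.13981456286018}
top {'fovy': 51.30712447720002, 'cx': 252.75754135964894, 'cy': 193.49308824211548, 'k1': -0.10530160396427547, 'T': array([[ 1.08502854e-02,  9.99587713e-01, -2.65833589e-02,
         4.96151510e+02],
       [-9.99682792e-01,  1.02393759e-02, -2.30102326e-02,
        -1.47499759e+01],
       [-2.27285488e-02,  2.68245940e-02,  9.99381736e-01,
         8.98525166e+02],
       [ 0.00000000e+00,  0.00000000e+00,  0.00000000e
[... 606 characters left out ...]
,
       [-1.61066495e-01,  6.26830545e-01, -7.62326080e-01,
        -9.28558519e+02],
       [ 6.70418649e-04,  7.72480332e-01,  6.35038336e-01,
         8.59847242e+02],
       [ 0.00000000e+00,  0.00000000e+00,  0.00000000e+00,
         1.00000000e+00]])}
lid_small [(0.72, [216.0, 223.0]), (0.67, [210.0, 224.0])]
lid_hex [(0.67, [214.0, 223.0]), (0.65, [190.0, 198.0])]
lid_round [(0.45, [217.0, 224.0])]
lid_square [(0.73, [221.0, 222.0])]
jar_small [(0.88, [294.0, 290.0])]
jar_hex [(0.59, [301.0, 219.0]), (0.58, [236.0, 228.0])]
jar_round [(0.58, [162.0, 259.0])]
jar_square [(0.97, [157.0, 203.0]), (0.56, [237.0, 227.0]), (0.53, [215.0, 309.0])]
wheel []
clay_dome [(0.61, [212.0, 312.0])]
```

View pics/top0.png

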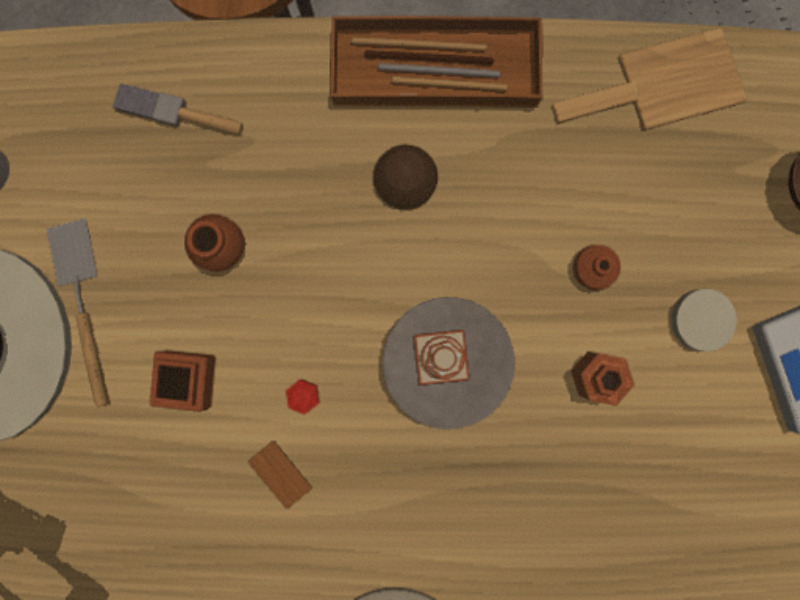

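View pics/side0.png

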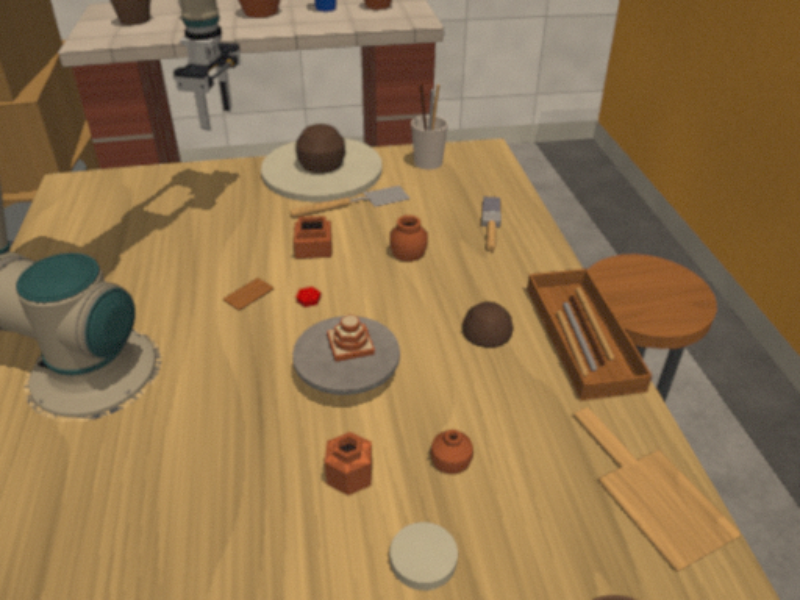

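```bash
cat > h.py <<'E'
from workcell import env
import numpy as np, cv2
from scipy.spatial.transform import Rotation as R
def K(p):
    f=192/np.tan(np.radians(p["fovy"]/2)); return np.array([[f,0,p["cx"]],[0,f,p["cy"]],[0,0,1]]),np.array([p["k1"],0,0,0.])
def unproj(p,uv,z):
    k,d=K(p); n=cv2.undistortPoints(np.float64(uv).reshape(-1,1,2),k,d).reshape(-1,2)
    r=np.c_[n[:,0],-n[:,1],-np.ones(len(n))]@p["T"][:3,:3].T; o=p["T"][:3,3]
    return o+r*((z-o[2])/r[:,2])[:,None]
def proj(p,X):
    k,d=K(p); c=(np.atleast_2d(X)-p["T"][:3,3])@p["T"][:3,:3]
    return cv2.projectPoints(c*[1,-1,-1],np.zeros(3),np.zeros(3),k,d)[0].reshape(-1,2)
def tool(): 
    s=env.read_state(); return s["ee_pos"],R.from_rotvec(s["eef_rot"]).as_matrix(),s
def shift(target):
    x,r,s=tool(); return np.round((np.array(target)-x)@r/1000,4)
def yaw(): # direction of tool y (closing line) in world, deg
    r=tool()[1]; return np.degrees(np.arctan2(r[1,1],r[0,1]))
E
python3 - <<'E'
from h import *
im=env.read_camera("top");p=env.camera_params("top");s=.64
g=im.max(2)
for n,(u,v),h in[("jar_round",(205,238),78),("jar_square",(176,382),62),("jar_small",(603,265),54),("jar_hex",(610,380),70)]:
    u,v=int(u*s),int(v*s); w=g[v-16:v+17,u-16:u+17]; 
    m=(w<60).astype(np.uint8); k,l,st,c=cv2.connectedComponentsWithStats(m)
    i=min(range(1,k),key=lambda i:np.hypot(*(c[i]-16))-.05*st[i,4]); uv=c[i]+[u-16,v-16]
    print(n,st[i,4],uv,unproj(p,uv,h)[0].round(1))
for n,uv,h in[("pile",(442,358),106),("pile_sq",(442,358),64),("wheel",(449,363),50),("dome",(405,177),30)]: print(n,unproj(p,np.array(uv)*s,h)[0].round(1))
print(yaw(),tool()[1].round(3)); w=env.camera_params("wrist");print(w["fovy"],tool()[1].T@(w["T"][:3,3]-tool()[0]), tool()[1].T@w["T"][:3,:3])
print(shift(unproj(p,(442*s,358*s),106)[0]))
E
```

```text
jar_round 182 [131.03846154 152.47802198] [601.4 260.4  78. ]
jar_square 396 [110.70454545 244.62373737] [406.  306.9  62. ]
jar_small 22 [386.18181818 169.27272727] [ 573.1 -278.7   54. ]
jar_hex 99 [390.85858586 243.22222222] [ 417.6 -284.2   70. ]
pile [447.3 -56.9 106. ]
pile_sq [444.8 -59.1  64. ]
wheel [437.2 -69.4  50. ]
dome [695.5  -7.   30. ]
66.74908258336052 [[-0.919  0.395  0.   ]
 [ 0.395  0.919  0.   ]
 [-0.     0.    -1.   ]]
58.82817140834682 [  82.04109073   -0.89509741 -180.48432845] [[ 5.14414173e-04  9.59501684e-01  2.81702422e-01]
 [ 9.99999506e-01 -7.33200082e-04  6.71250155e-04]
 [ 8.50609893e-04  2.81701937e-01 -9.59501587e-01]]
[-0.4335 -0.4507  0.0995]
```

```bash
python3 -m inch '[0.06,-0.028,-0.029,0,0,0.06,-0.028,-0.029,0,0,0.06,-0.028,-0.029,0,0,0.06,-0.028,-0.029,0,0,0.06,-0.028,-0.029,0,0]' 20
python3 -m inch '[0.06,-0.028,-0.029,0,0,0.06,-0.028,-0.029,0,0,0.06,-0.028,-0.029,0,0,0.06,-0.028,-0.029,0,0,0.06,-0.028,-0.029,0,0]'
python3 -m inch '[0.06,-0.028,-0.029,0,0,0.06,-0.028,-0.029,0,0,0.06,-0.028,-0.029,0,0,0.06,-0.028,-0.029,0,0,0.06,0,0,0,0]'
python3 - <<'E'
from h import *
p=env.camera_params("wrist");im=env.read_camera("wrist");x=tool()[0];print(x,yaw(),shift([447,-57,110]))
np.save("w1.npy",im)
cv2.imwrite("pics/w1.png",im[:,:,::-1]);
for n in["lid_small","lid_hex","lid_round","lid_square"]:
    print(n,[(round(d["p"],2),d["at"].tolist() if hasattr(d["at"],"tolist") else d["at"]) for d in env.pinpoint("wrist",n)][:3])
print(proj(p,[[447,-57,106],[447,-57,64]]))
E
```

```text
time_s: 1.57
ee_pos: [298.6, 338.2, 205.5]
eef_rot: [0.631, 3.077, 0.0]
force: [1.2, 0.1, -0.3]
gripper_width: 63.9
time_s: 1.98
ee_pos: [370.0, 149.6, 205.8]
eef_rot: [0.632, 3.076, 0.001]
force: [-0.4, 0.2, 0.3]
gripper_width: 60.0
time_s: 2.4
ee_pos: [430.0, -6.1, 205.7]
eef_rot: [0.643, 3.071, -0.006]
force: [0.8, 0.6, -0.5]
gripper_width: 59.7
[428.28992031  -2.79564308 205.51123573] 66.37729227143085 [-0.0388 -0.0421  0.0956]
lid_small [(0.57, [231.7, 210.8])]
lid_hex [(0.93, [83.0, 360.5]), (0.76, [223.8, 208.4])]
lid_round []
lid_square []
[[211.41809879 233.00538809]
 [216.59952503 216.66373598]]
```

View pics/w1.png

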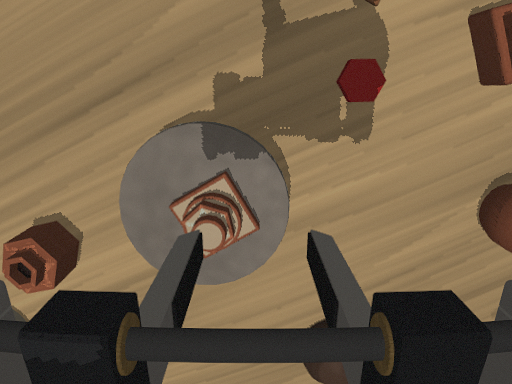

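```bash
python3 -m inch '[0.06,-0.02,-0.021,0.02,0,0.06,-0.019,-0.021,0.02,0,0.06,0,0,0.02,0,0.06,0,0,0,0,0.06,0,0,0,0]'
python3 - <<'E'
from h import *
p=env.camera_params("wrist");im=env.read_camera("wrist");x=tool()[0];print(x,yaw(),shift([447,-57,110]))
print([(d["p"],d["at"],unproj(p,d["at"][::-1],92)) for d in env.pinpoint("wrist","lid_small")])
np.savez("w2.npz",im=im,x=x,**p)
cv2.imwrite("pics/w2.png",cv2.resize(im[100:340,100:420],(800,600),interpolation=2)[:,:,::-1])
E
```

```text
time_s: 3.07
ee_pos: [445.0, -51.7, 145.0]
eef_rot: [-0.63, -3.075, -0.001]
force: [0.4, 0.8, -0.7]
gripper_width: 60.0
[445.88953056 -51.92834796 145.915736  ] 66.87091380193183 [-0.003  -0.0042  0.0359]
[(0.63, [223.4, 249.0], array([[450.27333582, -59.57307976,  92.        ]]))]
```

View pics/w2.png

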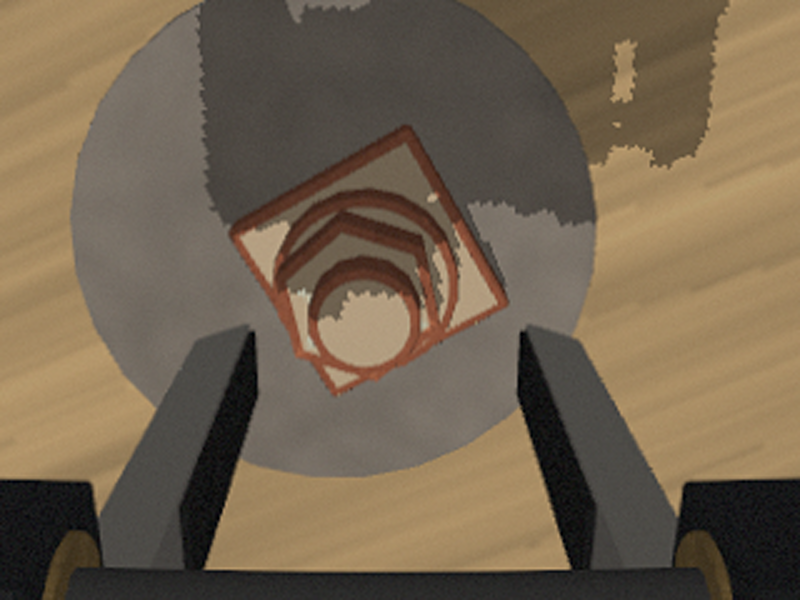

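Run:
```python
from h import *
p=dict(np.load("w2.npz"));f=lambda a:np.array(a)/2.5+100
c=unproj(p,f([(364.5,321)]),106)[0];print(c,shift([c[0],c[1],93.5]))
print(np.linalg.norm(np.diff(unproj(p,f([(309,320),(420,320)]),106),axis=0)))
q=unproj(p,f([(337,393),(507,302)]),64);d=q[1]-q[0];print(q,np.linalg.norm(d),np.degrees(np.arctan2(d[1],d[0])))
```

```text
[447.97098413 -60.74153031 106.        ] [-0.0047 -0.0073  0.053 ]
30.737002931692125
[[483.34945621 -87.50646001  64.        ]
 [475.19053211 -22.78282283  64.        ]] 65.23585864346478 97.18468778500745
```

```bash
python3 -m inch '[0.055,-0.0047,-0.0073,0.01,0,0.055,0,0,0.02,0,0.055,0,0,0.012,0,0.055,0,0,0.008,0,0.055,0,0,0.0015,0]' 15
python3 - <<'E'
from h import *
p=env.camera_params("wrist");im=env.read_camera("wrist");print(tool()[0],shift([448,-60.7,93.5]))
cv2.imwrite("pics/w3.png",cv2.resize(im[100:340,100:420],(800,600),interpolation=2)[:,:,::-1])
E
```

```text
time_s: 3.58
ee_pos: [446.9, -61.7, 93.0]
eef_rot: [-0.632, -3.076, -0.0]
force: [-0.4, 0.2, -0.0]
gripper_width: 55.2
[447.29068626 -61.87160794  93.47734582] [-0.0002  0.0014 -0.    ]
```

View pics/w3.png

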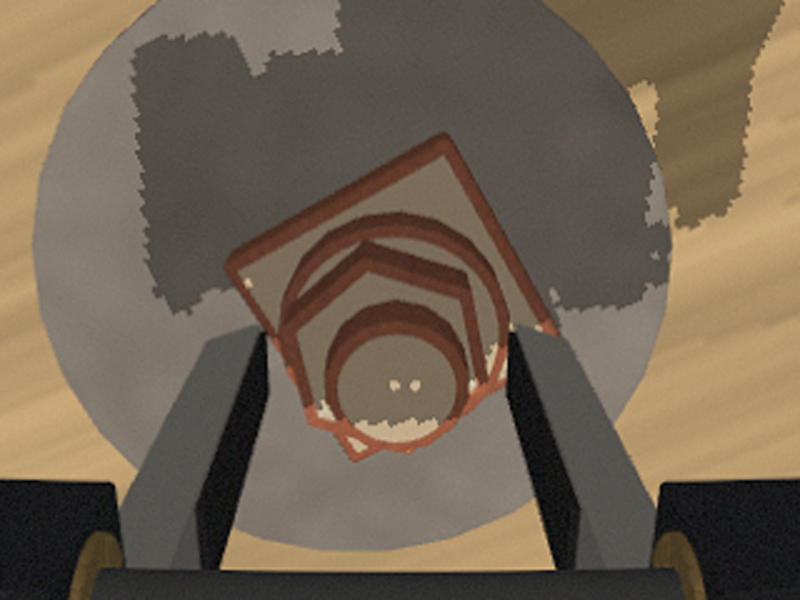

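Run:
```python
from h import *
p=env.camera_params("wrist");f=lambda a:np.array(a)/2.5+100
for uv in[(398,384)]:
  c=unproj(p,f([uv]),106)[0];print(c,shift([c[0],c[1],93.5]))
x,r,_=tool()
for o in [(0,27.5,0),(0,-27.5,0),(8,27.5,0),(-8,27.5,0)]: print(o,(proj(p,x+r@np.array(o))-100)*2.5)
```

```text
[448.24013986 -60.63480005 106.        ] [-0.0004  0.0015 -0.    ]
(0, 27.5, 0) [[509.61362198 358.27991083]]
(0, -27.5, 0) [[272.00415967 358.10702839]]
(8, 27.5, 0) [[511.17170236 326.21180843]]
(-8, 27.5, 0) [[508.06003679 389.5243813 ]]
```

```bash
python3 -m inch '[0.055,-0.0003,0.0018,0,0,0.02,0,0,0,0,0.02,0,0,0,0,0.02,0,0,0,0,0.02,0,0,0,0]' 15
python3 -m inch '[0.02,0,0,0,0,0.02,0,0,0,0,0.02,0,0,-0.003,0,0.02,0,0,-0.02,0,0.02,0,0,-0.035,0]'
python3 -c "
from h import *
print(tool()[0],yaw(),shift([573,-278.7,140]))"
```

```text
time_s: 4.05
ee_pos: [448.9, -60.5, 94.4]
eef_rot: [0.633, 3.076, -0.0]
force: [0.1, -0.3, 0.1]
gripper_width: 31.4
time_s: 4.47
ee_pos: [445.5, -59.6, 149.6]
eef_rot: [-0.631, -3.068, -0.001]
force: [0.8, -0.2, -1.0]
gripper_width: 31.4
[445.47231509 -59.61321287 149.63949648] 66.74282390178143 [-0.2038 -0.1509  0.008 ]
```

```bash
python3 -m inch '[0.02,-0.0336,-0.0189,0,0,0.02,-0.0336,-0.0189,0,0,0.02,-0.0336,-0.0189,0,0,0.02,-0.0336,-0.0189,0,0,0.02,-0.0336,-0.0189,0,0]'
python3 -m inch '[0.02,-0.0336,-0.0189,0,0,0.02,-0.0336,-0.0189,0.01,0,0.02,-0.0336,-0.0189,0.02,0,0.02,0,0,0,0,0.02,0,0,0,0]'
cat > look.py <<'E'
import sys
from h import *
n,u0,v0,w=sys.argv[1],*map(int,sys.argv[2:5])
p=env.camera_params("wrist");im=env.read_camera("wrist");x,r,_=tool()
np.savez(n+".npz",im=im,x=x,r=r,**p);h=w*3//4
c=cv2.resize(im[v0:v0+h,u0:u0+w],(800,600),interpolation=2)
cv2.imwrite(f"pics/{n}.png",c[:,:,::-1]);print(x.round(1),yaw().round(2),env.read_state()["time_s"])
E
python3 look.py w4 0 0 512
python3 - <<'E'
from h import *
p=env.camera_params("wrist");print(proj(p,[573,-278.7,54]))
E
```

```text
time_s: 4.88
ee_pos: [566.4, -215.0, 152.1]
eef_rot: [-0.633, -3.077, -0.0]
force: [0.2, 1.2, -0.5]
gripper_width: 31.4
time_s: 5.3
ee_pos: [634.3, -305.2, 119.3]
eef_rot: [-0.635, -3.072, -0.003]
force: [-0.5, 1.1, -1.1]
gripper_width: 31.1
[ 634.1 -304.1  121. ] 66.7 5.35
[[254.85013147 119.10514505]]
```

View pics/w4.png

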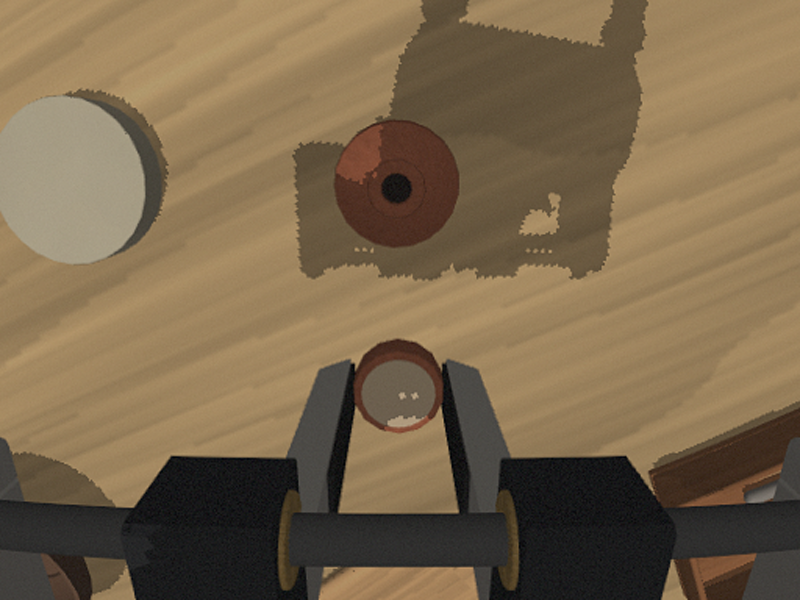

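Run:
```python
from h import *
p=dict(np.load("w4.npz"));f=lambda a:np.array(a)/1.5625
x,r=p["x"],p["r"];l=unproj(p,f([(399,392)]),x[2]+12)[0]; j=unproj(p,f([(396.5,187.5)]),54)[0]
print("lid off",r.T@(l-x),"jar",j, "move",r.T@(j-l), r.T@(j-x))
a=unproj(p,f([(369,187),(425,187)]),54);print(np.linalg.norm(a[1]-a[0]))
```

```text
lid off [  1.17792921  -1.51743339 -11.99708202] jar [ 573.27020075 -280.63963181   54.        ] move [63.72787653 -1.05134633 79.2324672 ] [64.90580574 -2.56877972 67.23538518]
25.474079041072354
```

```bash
python3 -m inch '[0.02,0.032,-0.0006,0.01,0,0.02,0.0319,-0.0007,0.02,0,0.02,0,0,0.02,0,0.02,0,0,0.01,0,0.02,0,0,0,0]'
python3 -m inch '[0.02,0,0,0,0,0.02,0,0,0,0,0.02,0,0,0.002,0,0.02,0,0,0,0,0.02,0,0,0,0]'
python3 look.py w5 100 100 320
```

```text
time_s: 5.77
ee_pos: [574.4, -278.6, 62.1]
eef_rot: [-0.631, -3.076, -0.002]
force: [0.8, -0.1, 0.1]
gripper_width: 31.4
time_s: 6.18
ee_pos: [576.3, -280.5, 61.2]
eef_rot: [0.633, 3.076, -0.0]
force: [-0.2, 0.6, -0.4]
gripper_width: 31.5
[ 576.1 -280.5   61.1] 66.75 6.2333
```

View pics/w5.png

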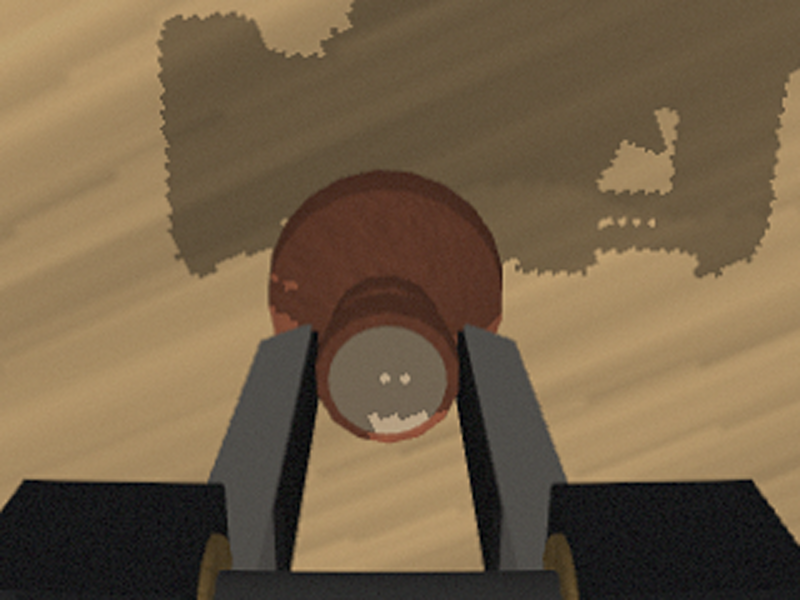

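```bash
python3 -m inch '[0.02,0.0012,0.0003,0.002,0,0.02,0,0,0.0015,0,0.02,0,0,0.001,0,0.02,0,0,0,0,0.02,0,0,0,0]'
python3 -m inch '[0.02,0,0,0.0005,0,0.02,0,0,0,0,0.02,0,0,0,0]'
```

```text
time_s: 6.65
ee_pos: [574.5, -279.3, 56.4]
eef_rot: [-0.633, -3.077, -0.0]
force: [-0.2, 0.9, 2.0]
gripper_width: 31.4
time_s: 6.9
ee_pos: [574.5, -279.3, 56.4]
eef_rot: [-0.633, -3.077, -0.0]
force: [-0.7, 0.8, 3.7]
gripper_width: 31.7
```

```bash
python3 -m inch '[0.036,0,0,0,0,0.05,0,0,0,0,0.05,0,0,0,0,0.05,0,0,-0.01,0,0.06,0,0,-0.035,0]'
python3 -m inch '[0.06,-0.01,0,-0.04,0,0.06,-0.02,0,-0.02,0,0.06,-0.02,0,0,0,0.06,0,0,0,0,0.06,0,0,0,0]'
python3 look.py w6 100 0 320
python3 -c "
from h import *
p=env.camera_params('wrist');print(proj(p,[573.3,-280.6,68]))
x=tool()[0];print(shift([448,-60.7,150]))"
```

```text
time_s: 7.32
ee_pos: [571.2, -277.3, 96.1]
eef_rot: [-0.631, -3.066, -0.007]
force: [0.2, -0.5, -0.2]
gripper_width: 53.6
time_s: 7.73
ee_pos: [620.7, -299.2, 160.7]
eef_rot: [-0.633, -3.077, -0.0]
force: [-1.1, 0.7, -1.4]
gripper_width: 60.2
[ 619.6 -298.6  160. ] 66.75 7.7833
[[253.79111638 138.03555066]]
[0.2515 0.1509 0.0107]
```

View pics/w6.png

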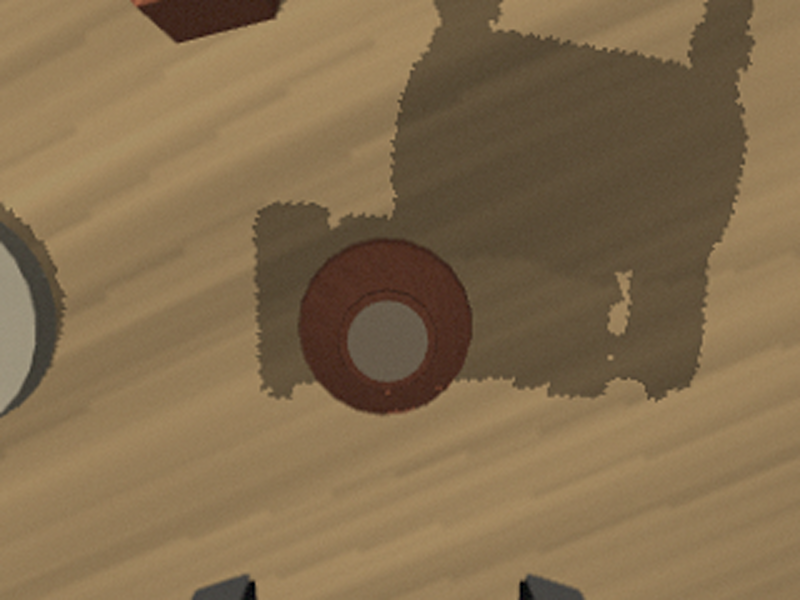

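```bash
python3 -m inch '[0.07,0.033,0.025,0,0,0.07,0.033,0.025,0,0,0.07,0.033,0.025,0,0,0.07,0.033,0.025,0,0,0.07,0.033,0.025,0,0]'
python3 -m inch '[0.07,0.033,0.025,0,0,0.07,0.005,0,0.01,0,0.07,0,0,0,0,0.07,0,0,0,0]'
cat > seg.py <<'E'
# pale-face segmentation: hue/saturation contrast against terracotta
import sys
from h import *
def face(p,c,z,half=60):
    im=p["im"];u,v=proj(p,[*c[:2],z])[0]
    hsv=cv2.cvtColor(im,cv2.COLOR_RGB2HSV);s=hsv[:,:,1]
    m=((s<105)&(hsv[:,:,2]>60)).astype(np.uint8)
    k,l,st,cc=cv2.connectedComponentsWithStats(m,connectivity=4)
    i=l[int(round(v)),int(round(u))]
    return (l==i).astype(np.uint8) if i else None
E
python3 - <<'E'
from seg import *
p=env.camera_params("wrist");im=env.read_camera("wrist");x,r,_=tool();p=dict(p,im=im,x=x,r=r);np.savez("w7.npz",**p)
print(x,yaw());u,v=proj(p,[448,-60.7,92])[0].astype(int);print(u,v)
hsv=cv2.cvtColor(im,cv2.COLOR_RGB2HSV);print(hsv[v,u-40:u+41:4].tolist())
cv2.imwrite("pics/w7.png",cv2.resize(im[max(v-75,0):v+75,u-100:u+100],(800,600),interpolation=2)[:,:,::-1]);print(max(v-75,0))
E
```

```text
time_s: 8.2
ee_pos: [514.9, -117.1, 159.6]
eef_rot: [-0.634, -3.073, -0.001]
force: [0.2, -0.1, -0.4]
gripper_width: 69.9
time_s: 8.53
ee_pos: [491.9, -80.8, 150.3]
eef_rot: [-0.631, -3.076, 0.0]
force: [0.4, 0.2, 0.5]
gripper_width: 70.3
[493.08444746 -81.61867584 150.65291635] 66.74431411140321
257 145
[[19, 66, 105], [9, 143, 82], [7, 151, 88], [18, 72, 106], [16, 69, 107], [18, 73, 108], [18, 67, 110], [17, 74, 107], [20, 68, 108], [19, 69, 107], [17, 68, 105], [17, 72, 110], [17, 71, 107], [17, 71, 107], [17, 74, 110], [17, 66, 108], [17, 73, 109], [10, 148, 81], [18, 71, 108], [9, 142, 86], [19, 70, 109]]
70
```

View pics/w7.png

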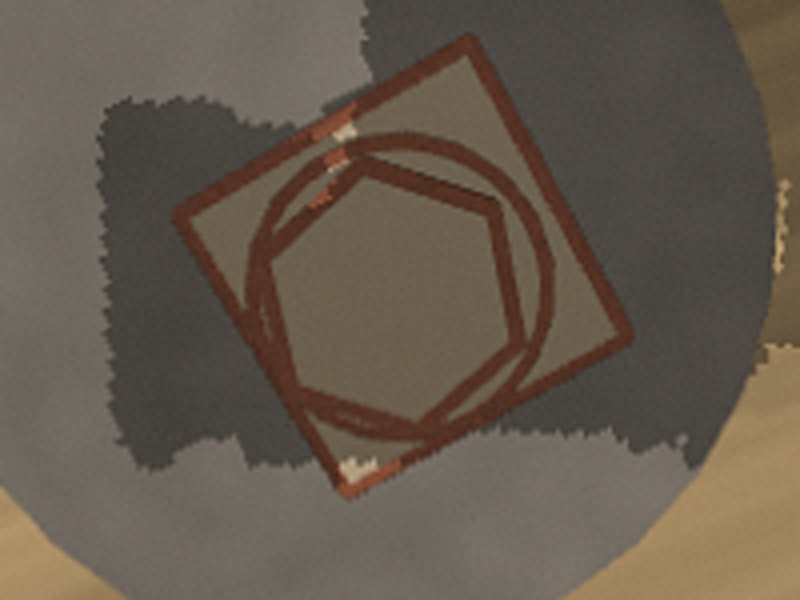

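```bash
cat >> seg.py <<'E'
def poly(p,m,z,n):
    """centre, yaw (deg, direction of a flat's normal, mod 360/n), across-flats of a mask's outline at height z"""
    c=max(cv2.findContours(m,cv2.RETR_EXTERNAL,cv2.CHAIN_APPROX_NONE)[0],key=cv2.contourArea)
    h=cv2.convexHull(c).reshape(-1,2); q=unproj(p,h,z)[:,:2]
    M=cv2.moments(q.astype(np.float32).reshape(-1,1,2)); o=np.array([M["m10"],M["m01"]])/M["m00"]
    A=np.radians(np.arange(0,360/n,.25)); best=None
    w=[sum(((q-o)@[np.cos(a+2*np.pi*k/n),np.sin(a+2*np.pi*k/n)]).max() for k in range(n)) for a in A]
    i=int(np.argmin(w)); return o.round(2),np.degrees(A[i]),round(2*w[i]/n,1)
E
python3 - <<'E'
from seg import *
p=dict(np.load("w7.npz"));m=face(p,[448,-60.7],92);print(m.sum());o,a,w=poly(p,m,92,6);print(o,a,w)
f=lambda a:np.array(a)/4+[157,70]
v=unproj(p,f([(362,160),(497,203),(525,345),(418,432),(290,392),(262,262)]),92)[:,:2];print(v.mean(0),np.degrees(np.arctan2(*(v-v.mean(0)).T[::-1]))%60,np.linalg.norm(v-v.mean(0),axis=1))
print(shift([*o,80]),yaw())
s=unproj(p,f([(632,337),(470,36),(176,216),(345,497)]),64)[:,:2];d=np.diff(s[[0,1,2,3,0]],axis=0);print("sq",s.mean(0),np.linalg.norm(d,axis=1),np.degrees(np.arctan2(d[:,1],d[:,0]))%90)
E
```

```text
2574
[446.63 -62.91] 18.75 38.4
[446.93256546 -62.37094394] [48.95134486 49.98382849 48.36488893 47.89573474 48.65268671 50.21335431] [24.74889506 24.76867305 24.79309494 24.15868875 24.53729585 23.73151613]
[ 0.0501 -0.0011  0.0707] 66.74431411140321
sq [447.10560114 -59.5872316 ] [65.88571948 65.62787215 65.19381776 65.96595864] [6.79151228 7.4615713  6.49047561 6.85637817]
```

```bash
python3 -m inch '[0.065,0.025,0,0,0,0.065,0.025,0,0.01,0,0.065,0,0,0.02,-1.01,0.065,0,0,0.025,-1.01,0.065,0,0,0.01,0]' 15
python3 -m inch '[0.065,0,0,0,0,0.065,0,0,0,0]'
python3 -c "
from seg import *
print(tool()[0],yaw(),shift([446.8,-62.3,80]))"
```

```text
time_s: 9.0
ee_pos: [446.6, -62.3, 83.8]
eef_rot: [-0.301, -3.124, -0.0]
force: [-0.1, -0.2, 0.7]
gripper_width: 65.1
time_s: 9.17
ee_pos: [448.0, -62.5, 85.5]
eef_rot: [-0.307, -3.126, -0.0]
force: [0.5, 0.4, 0.2]
gripper_width: 65.0
[447.97818787 -62.48967645  85.53266156] 78.76923206593914 [ 0.0012 -0.      0.0055]
```

```bash
python3 -m inch '[0.065,0.0005,0,0.0053,0,0.065,0,0,0,0,0.03,0,0,0,0,0.03,0,0,0,0,0.03,0,0,0,0]' 15
python3 -m inch '[0.03,0,0,0,0,0.03,0,0,0,0,0.03,0,0,-0.003,0,0.03,0,0,-0.03,0,0.03,-0.01,-0.02,-0.03,0]'
python3 -m inch '[0.03,-0.012,-0.036,0,0,0.03,-0.012,-0.036,0,0,0.03,-0.012,-0.036,0,0,0.03,-0.012,-0.036,0,0,0.03,-0.012,-0.036,0,0]'
python3 -m inch '[0.03,-0.009,-0.022,0,0,0.03,0,0,0,0,0.03,0,0,0,0]'
python3 look.py w8 100 40 320
python3 -c "
from h import *
p=env.camera_params('wrist');print(proj(p,[417.6,-284.2,70]),shift([417.6,-284.2,70]))"
```

```text
time_s: 9.58
ee_pos: [447.3, -61.5, 80.9]
eef_rot: [0.305, 3.126, -0.0]
force: [-0.1, 0.2, 0.2]
gripper_width: 48.5
time_s: 10.0
ee_pos: [449.5, -79.7, 142.8]
eef_rot: [-0.3, -3.12, -0.006]
force: [-0.0, 0.1, -0.6]
gripper_width: 43.7
time_s: 10.42
ee_pos: [476.8, -272.8, 143.7]
eef_rot: [0.305, 3.127, 0.0]
force: [0.3, 0.6, -0.1]
gripper_width: 44.0
time_s: 10.67
ee_pos: [481.3, -295.3, 143.0]
eef_rot: [-0.308, -3.126, -0.002]
force: [0.2, 0.2, -1.1]
gripper_width: 43.6
[ 481. -294.  143.] 78.82 10.7167
[[252.34111582 121.55258425]] [ 0.064  -0.0028  0.0731]
```

View pics/w8.png

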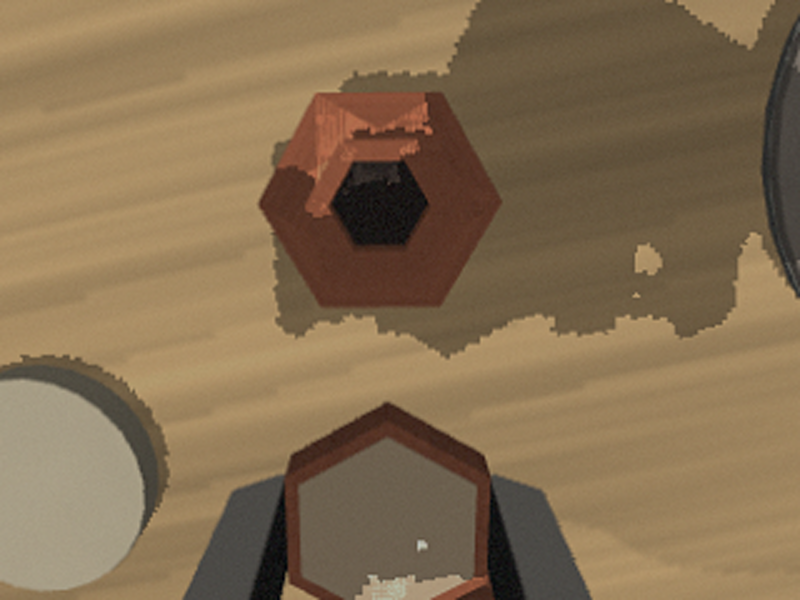

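Run:
```python
from h import *
p=dict(np.load("w8.npz"));f=lambda a:np.array(a)/2.5+[100,40]
x,r=p["x"],p["r"];l=unproj(p,f([(388.5,527)]),x[2]+12.5)[0]
j=unproj(p,f([(331,205),(429,205),(356,162),(406,162),(404,247),(356,247)]),70);jc=j.mean(0)
print("lid off",r.T@(l-x),"jar",jc,"jar-tcp",r.T@(jc-x)); v=j-jc
print((np.degrees(np.arctan2(v[:,1],v[:,0]))%60),yaw(),np.linalg.norm(v,axis=1))
b=unproj(p,f([(260,204),(501,203)]),54)[:,:2];d=b[1]-b[0];print(np.degrees(np.arctan2(d[1],d[0])),np.linalg.norm(d))
print(env.read_state()["joint_positions"])
```

```text
lid off [  0.95063388  -1.93062049 -12.50163572] jar [ 418.2163766  -285.73736775   70.        ] jar-tcp [63.09786825 -4.23355598 73.0655923 ]
[18.75262472 18.74984666 18.45970095 17.58057389 18.36623175 18.33965536] 78.81721429042862 [14.46901203 14.27479336 14.1947074  14.40918806 14.18062622 14.29597354]
78.98748486421802 75.23591444100427
[-6.72459028e-01  3.01979605e-01  1.62834193e+00  7.53959384e-04
  1.21331585e+00 -2.04834464e+00]
```

```bash
python3 -m inch '[0.03,0.021,-0.0008,0,0,0.03,0.021,-0.0008,0,0,0.03,0.0203,-0.0008,0.01,1,0.03,0,0,0.015,1,0.03,0,0,0.015,1]'
python3 -m inch '[0.03,0,0,0.012,1,0.03,0,0,0.01,1,0.03,0,0,0,0,0.03,0,0,0,0,0.03,0,0,0,0]'
python3 look.py w9 100 100 320
python3 -c "
from h import *
print(shift([418.2,-285.7,72.3]))"
```

```text
time_s: 11.13
ee_pos: [418.8, -282.6, 103.8]
eef_rot: [0.796, 3.038, 0.0]
force: [0.6, 0.3, -1.6]
gripper_width: 43.8
time_s: 11.55
ee_pos: [420.3, -284.1, 82.1]
eef_rot: [1.099, 2.942, -0.0]
force: [0.6, -0.1, -0.6]
gripper_width: 43.6
[ 420.5 -284.5   82.3] 49.02 11.6
[ 0.001  -0.0024  0.01  ]
```

View pics/w9.png

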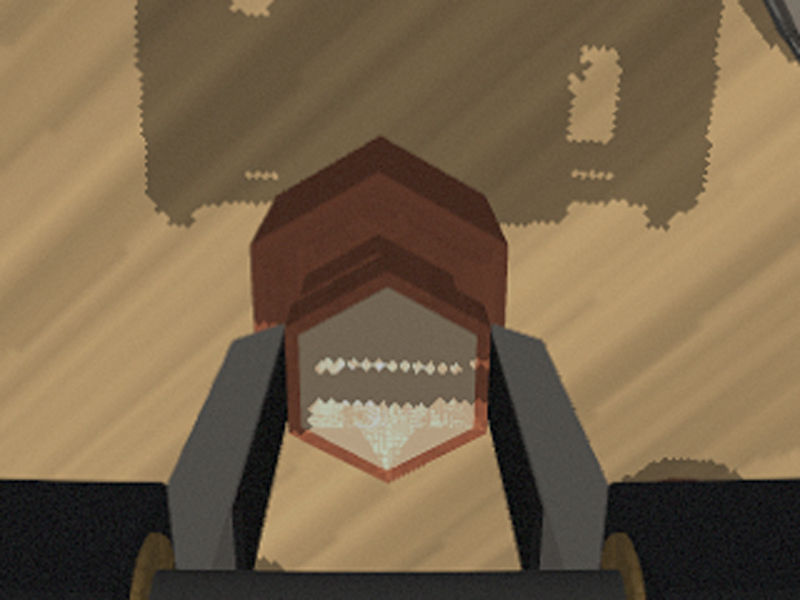

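Run:
```python
from h import *
p=dict(np.load("w9.npz"));f=lambda a:np.array(a)/2.5+100
x,r=p["x"],p["r"];g=lambda a,z:((unproj(p,f(a),z)-x)@r).round(2)[:,:2]
print("lid",g([(388,527-0),(287,330),(489,330),(287,432),(489,432)],x[2]+12.0))
print("jar54",g([(380,173),(252,243),(507,241)],54)); print("jar0",g([(380,137),(275,195),(487,195)],0))
print(proj(p,x+r@[0,21.8,0]),proj(p,x+r@[0,-21.8,0]),p["cx"],p["cy"])
```

```text
lid [[-37.25  -0.28]
 [ 12.14 -21.93]
 [ 12.2   21.18]
 [-12.39 -22.8 ]
 [-12.32  22.14]]
jar54 [[ 37.74  -2.38]
 [ 19.41 -35.24]
 [ 20.04  30.13]]
jar0 [[ 37.7   -2.83]
 [ 19.12 -36.19]
 [ 19.21  31.1 ]]
[[293.51154173 243.57837745]] [[218.06813745 243.47320758]] 254.5921905030941 195.08708325745633
```

```bash
python3 -m inch '[0.03,0.0003,-0.0018,0.004,0,0.03,0,0,0.002,0,0.03,0,0,0.0015,0,0.03,0,0,0,0,0.03,0,0,0,0]'
python3 look.py w10 100 100 320
python3 -m inch '[0.03,0,0,0.001,0,0.03,0,0,0.0005,0,0.03,0,0,0,0]'
python3 - <<'E'
from h import *
import cv2
a=np.load("w9.npz")["im"].astype(np.float32);b=np.load("w10.npz")["im"]
g=cv2.cvtColor(b,cv2.COLOR_RGB2HSV)
for v in(200,205,210): # jar body row: terracotta hue span
    r=np.where((g[v,:,1]>135)&(g[v,:,0]<12))[0];print(v,r.min(),r.max())
E
```

```text
time_s: 12.02
ee_pos: [418.5, -285.9, 73.8]
eef_rot: [-1.103, -2.941, -0.0]
force: [0.5, -1.0, -0.3]
gripper_width: 44.0
[ 418.6 -286.    73.9] 48.87 12.0667
time_s: 12.32
ee_pos: [418.7, -286.1, 72.8]
eef_rot: [1.103, 2.941, -0.0]
force: [-0.1, 0.1, 2.6]
gripper_width: 44.0
200 205 307
205 203 307
210 203 308
```

```bash
python3 -m inch '[0.048,0,0,0,0,0.06,0,0,0,0,0.06,0,0,0,0,0.06,0,0,-0.01,0,0.07,0,0,-0.035,0]'
python3 -m inch '[0.08,-0.01,0,-0.04,0,0.08,-0.02,0,-0.01,0,0.08,-0.02,0,0,0,0.08,0,0,0,0,0.08,0,0,0,0]'
python3 look.py w11 100 20 320
python3 - <<'E'
from seg import *
p=dict(np.load("w7.npz"));f=lambda a:np.array(a)/4+[157,70]
c=unproj(p,f([(400.5,286)]),78)[0];print("round",c); print(np.linalg.norm(np.diff(unproj(p,f([(246,286),(555,286)]),78),axis=0)))
print(shift([*c[:2],150]))
p=dict(np.load("w11.npz"));m=face(p,[418.2,-285.7],84)
print(m is not None and (m.sum(),poly(p,m,84,6)), "jar est 418.2 -285.7 18.6")
E
```

```text
time_s: 12.73
ee_pos: [415.6, -283.3, 114.1]
eef_rot: [-1.1, -2.932, -0.006]
force: [0.2, 0.1, -0.2]
gripper_width: 64.0
time_s: 13.15
ee_pos: [456.2, -318.9, 167.7]
eef_rot: [-1.104, -2.941, -0.0]
force: [-0.2, 0.5, -0.8]
gripper_width: 79.8
[ 455.4 -318.1  167.1] 48.87 13.2
round [446.82410823 -60.67189284  78.        ]
57.34801404521737
[0.1757 0.1882 0.0175]
(np.uint64(2139), (array([ 418.12, -286.98]), np.float64(49.25), np.float64(38.4))) jar est 418.2 -285.7 18.6
```

```bash
python3 -m inch '[0.08,0.0251,0.0269,0,0,0.08,0.0251,0.0269,0,0,0.08,0.0251,0.0269,0,0,0.08,0.0251,0.0269,0,0,0.08,0.0251,0.0269,0,0]'
python3 -m inch '[0.08,0.0251,0.0269,0,0,0.08,0.0251,0.0269,0.01,0,0.08,0,0,0.035,0,0.08,0,0,0.03,0,0.08,0,0,0.015,0]'
python3 -m inch '[0.08,0,0,0,0,0.08,0,0,0,0]'
python3 -c "
from seg import *
print(tool()[0],yaw(),shift([446.8,-60.7,66.2]))"
```

```text
time_s: 13.62
ee_pos: [447.8, -132.5, 166.8]
eef_rot: [-1.104, -2.938, -0.001]
force: [0.5, 1.0, -0.3]
gripper_width: 79.6
time_s: 14.03
ee_pos: [443.5, -59.1, 74.6]
eef_rot: [-1.098, -2.937, 0.001]
force: [-0.8, 0.3, -1.1]
gripper_width: 80.2
time_s: 14.2
ee_pos: [445.9, -60.8, 76.8]
eef_rot: [-1.102, -2.938, 0.0]
force: [0.4, 0.1, -0.1]
gripper_width: 80.0
[445.88745712 -60.78814563  76.84101528] 48.884756167255546 [-0.0007  0.0007  0.0106]
```

```bash
python3 -m inch '[0.08,-0.0005,0.0005,0.0104,0,0.08,0,0,0,0,0.045,0,0,0,0,0.045,0,0,0,0,0.045,0,0,0,0]' 20
python3 -m inch '[0.045,0,0,0,0,0.045,0,0,0,0,0.045,0,0,-0.003,0,0.045,0,0,-0.03,0,0.045,0,0.01,-0.035,0]'
python3 -m inch '[0.045,0.0021,0.037,-0.005,0,0.045,0.0021,0.037,-0.005,0,0.045,0.0021,0.037,-0.005,0,0.045,0.0021,0.037,-0.005,0,0.045,0.0021,0.037,0,0]'
python3 -m inch '[0.045,0.0021,0.037,0,0,0.045,0.0021,0.037,0,0,0.045,0.0021,0.037,0,0,0.045,0.002,0.037,0,0,0.045,0,0,0,0]'
python3 -m inch '[0.045,0,0,0,0]'
python3 look.py w12 100 50 320
python3 -c "
from h import *
p=env.camera_params('wrist');print(proj(p,[601.4,260.4,78]),shift([601.4,260.4,78]))"
```

```text
time_s: 14.62
ee_pos: [449.0, -61.7, 68.0]
eef_rot: [1.103, 2.94, 0.0]
force: [0.1, -0.1, -0.2]
gripper_width: 63.5
time_s: 15.03
ee_pos: [451.6, -53.8, 133.8]
eef_rot: [-1.102, -2.933, 0.002]
force: [-0.0, -0.4, -1.0]
gripper_width: 57.4
time_s: 15.45
ee_pos: [570.1, 94.0, 156.3]
eef_rot: [1.103, 2.94, 0.001]
force: [-0.3, -0.7, -1.1]
gripper_width: 57.4
time_s: 15.87
ee_pos: [663.6, 215.1, 153.6]
eef_rot: [1.098, 2.942, 0.007]
force: [0.4, -0.7, -0.9]
gripper_width: 57.5
time_s: 15.95
ee_pos: [660.1, 210.8, 153.7]
eef_rot: [-1.099, -2.941, 0.002]
force: [-0.4, -0.3, -1.8]
gripper_width: 57.3
[659.3 209.5 154. ] 48.94 16.0
[[256.65718965 102.56550661]] [0.077  0.0005 0.0761]
```

View pics/w12.png

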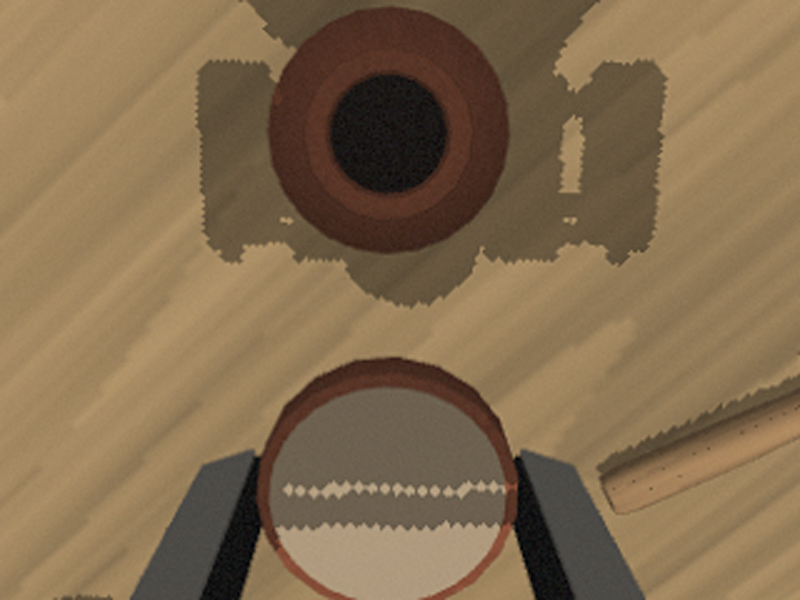

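```bash
cat > rel.py <<'E'
from seg import *
def mouth(p,c,z):
    u,v=proj(p,[*c[:2],z])[0].round().astype(int); m=(p["im"].max(2)<55).astype(np.uint8)
    k,l,st,cc=cv2.connectedComponentsWithStats(m); i=l[v,u]; return (l==i).astype(np.uint8) if i else None
def rel(n,jar,zr,sides,top=12):
    p=dict(np.load(n)); x,r=p["x"],p["r"]; lc=x+r@[0,0,-top]
    a=poly(p,face(p,lc,lc[2]),lc[2],sides); b=poly(p,mouth(p,jar,zr),zr,sides)
    print("lid",a,"mouth",b,"move",(r.T@[*(b[0]-a[0]),0]).round(1),"tcp",x.round(1))
E
python3 -c "
from rel import *
rel('w12.npz',[601.4,260.4],78,36)"
```

```text
lid (array([658.29, 211.27]), np.float64(1.5000000000000002), np.float64(51.2)) mouth (array([601.9 , 260.31]), np.float64(5.25), np.float64(34.1)) move [74.7 -0.1  0.1] tcp [659.3 209.5 154. ]
```

```bash
python3 -m inch '[0.045,0.025,0,0,0,0.045,0.025,0,0.01,0,0.045,0.0247,0,0.02,0,0.045,0,0,0.02,0,0.045,0,0,0.014,0]'
python3 -m inch '[0.045,0,0,0,0,0.045,0,0,0,0,0.045,0,0,0,0]'
python3 look.py w13 100 70 320
```

```text
time_s: 16.42
ee_pos: [600.6, 257.6, 90.3]
eef_rot: [-1.102, -2.94, 0.003]
force: [-0.7, -0.1, 0.1]
gripper_width: 57.4
time_s: 16.67
ee_pos: [604.2, 257.7, 92.3]
eef_rot: [1.105, 2.94, 0.001]
force: [-0.0, -0.2, -0.2]
gripper_width: 57.1
[604.6 257.9  92.6] 48.81 16.7167
```

View pics/w13.png

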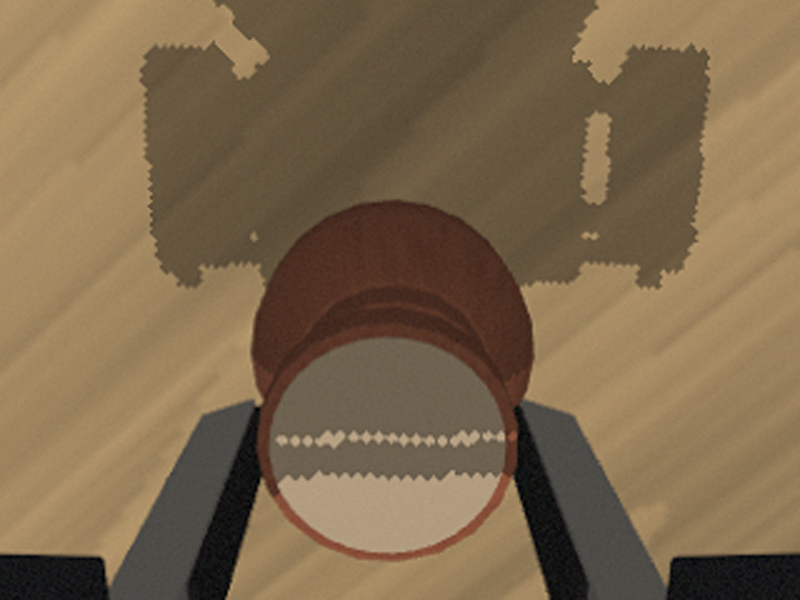

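```bash
python3 -c "
from rel import *
p=dict(np.load('w13.npz'));x,r=p['x'],p['r'];lc=x+r@[0,0,-12];a=poly(p,face(p,lc,lc[2]),lc[2],36);print(a,(r.T@[*(np.array([601.9,260.31])-a[0]),0]).round(2))
f=lambda q:np.array(q)/2.5+[100,70]
for z in(35,45,55): q=unproj(p,f([(252,355),(534,355)]),z);print(z,np.linalg.norm(q[1]-q[0]),(r.T@(q.mean(0)-[*a[0],z])).round(2))
print((r.T@(unproj(p,f([(393,200)]),35)[0]-[*a[0],35])).round(2))"
```

```text
(array([602.3 , 258.06]), np.float64(1.0), np.float64(51.2)) [1.78 1.43 0.  ]
35 83.58474784772302 [-2.92  2.03  0.01]
45 80.06949430201409 [0.57 1.94 0.  ]
55 76.55424075630508 [ 4.07  1.86 -0.  ]
[43.13  1.9  -0.05]
```

```bash
python3 -m inch '[0.045,0.0015,0.0016,0.005,0,0.045,0,0,0.004,0,0.045,0,0,0.001,0,0.045,0,0,0,0,0.045,0,0,0,0]'
python3 look.py w14 100 70 320
python3 -c "
from rel import *
p=dict(np.load('w14.npz'));x,r=p['x'],p['r'];lc=x+r@[0,0,-12];a=poly(p,face(p,lc,lc[2]),lc[2],36);print(a,(r.T@[*(np.array([601.9,260.31])-a[0]),0]).round(2))"
python3 -m inch '[0.045,0,0,0.001,0,0.045,0,0,0,0,0.045,0,0,0,0]'
```

```text
time_s: 17.13
ee_pos: [604.0, 260.7, 81.7]
eef_rot: [1.103, 2.941, 0.001]
force: [0.6, -0.3, 4.0]
gripper_width: 57.6
[604.  260.7  81.7] 48.87 17.1833
(array([602.43, 260.99]), np.float64(6.5), np.float64(51.4)) [-0.05 -0.86 -0.  ]
time_s: 17.43
ee_pos: [604.0, 260.7, 81.6]
eef_rot: [1.103, 2.94, 0.001]
force: [-0.8, -0.4, 8.6]
gripper_width: 57.4
```

```bash
python3 -m inch '[0.045,0,0,-0.0008,0,0.045,0,0,0,0,0.062,0,0,0,0,0.075,0,0,0,0,0.075,0,0,0,0]'
python3 -m inch '[0.075,0,0,-0.01,0,0.08,0,0,-0.035,0,0.09,-0.02,0,-0.03,0,0.09,-0.025,0,0,0,0.09,0,0,0,0]'
python3 -m inch '[0.09,0,0,0,0]'
python3 look.py w15 100 20 320
python3 - <<'E'
from seg import *
p=dict(np.load("w15.npz"));m=face(p,[602,260.4],92)
print(m is not None and (m.sum(),poly(p,m,92,36)), "jar est 601.9 260.3")
print(shift([446.9,-59.9,150]))
E
```

```text
time_s: 17.85
ee_pos: [603.0, 260.5, 80.1]
eef_rot: [-1.103, -2.94, 0.001]
force: [-1.0, 0.1, -1.4]
gripper_width: 71.6
time_s: 18.27
ee_pos: [642.2, 228.7, 159.0]
eef_rot: [1.104, 2.933, 0.004]
force: [0.4, -0.6, -0.2]
gripper_width: 89.8
time_s: 18.35
ee_pos: [638.0, 230.4, 156.4]
eef_rot: [1.106, 2.94, 0.001]
force: [0.6, 0.2, -0.4]
gripper_width: 89.9
[636.9 230.9 155.6] 48.82 18.4
(np.uint64(4052), (array([602.66, 260.74]), np.float64(8.75), np.float64(51.7))) jar est 601.9 260.3
[-0.0485 -0.3439  0.0058]
```

```bash
python3 -m inch '[0.09,-0.0086,-0.0378,0,0,0.09,-0.0086,-0.0378,0,0,0.09,-0.0086,-0.0378,0,0,0.09,-0.0086,-0.0378,0,0,0.09,-0.0086,-0.0378,0,0]'
python3 -m inch '[0.09,-0.0086,-0.0378,0,0,0.09,-0.0086,-0.0378,0,0,0.09,-0.0086,-0.0378,0,0,0.09,-0.0086,-0.0378,0,0,0.09,-0.0086,-0.0378,0,0]'
python3 -m inch '[0.09,0,0,0,1,0.09,0,0,0,1,0.09,0,0,0,1,0.09,0,0,0,1,0.09,0,0,0,1]'
python3 -m inch '[0.09,0,0,0,1,0.09,0,0,0,1,0.09,0,0,0,0,0.09,0,0,0,0]'
python3 look.py w16 100 0 400
python3 - <<'E'
from seg import *
p=dict(np.load("w16.npz"));m=face(p,[447,-60],64);print(m.sum(),poly(p,m,64,4));o=poly(p,m,64,4)[0];print(shift([*o,52.3]),yaw())
E
```

```text
time_s: 18.82
ee_pos: [542.9, 60.1, 154.9]
eef_rot: [-1.1, -2.94, 0.001]
force: [0.1, -0.9, 0.0]
gripper_width: 90.3
time_s: 19.23
ee_pos: [451.3, -110.1, 155.2]
eef_rot: [-1.101, -2.94, -0.001]
force: [0.5, -1.7, -0.8]
gripper_width: 90.3
time_s: 19.65
ee_pos: [452.3, -109.1, 155.1]
eef_rot: [-1.832, -2.549, -0.0]
force: [-0.1, -0.0, 0.6]
gripper_width: 89.9
time_s: 19.98
ee_pos: [452.8, -109.2, 155.3]
eef_rot: [-2.079, -2.353, 0.0]
force: [-0.1, -0.2, -0.8]
gripper_width: 90.3
[ 453.  -109.5  155.4] 7.05 20.0333
5990 (array([446.73, -59.92]), np.float64(6.5), np.float64(61.7))
[0.0498 0.     0.1032] 7.048149049759823
```

```bash
python3 -m inch '[0.09,0.025,0.0005,0,0.1,0.09,0.0248,0,0.02,0,0.09,0,0,0.035,0,0.09,0,0,0.03,0,0.09,0,0,0.012,0]' 20
python3 -m inch '[0.09,0,0,0,0,0.09,0,0,0,0,0.09,0,0,0,0]'
python3 -c "
from seg import *
print(tool()[0],yaw(),shift([446.8,-60,52.5]))"
```

```text
time_s: 20.45
ee_pos: [445.4, -59.1, 55.7]
eef_rot: [-2.089, -2.339, 0.004]
force: [-1.1, -0.4, -0.1]
gripper_width: 90.0
time_s: 20.7
ee_pos: [449.3, -60.9, 59.7]
eef_rot: [2.095, 2.339, 0.001]
force: [-1.1, -0.3, -0.0]
gripper_width: 89.9
[449.31042635 -60.90281158  59.70489731] 6.31442313705845 [ 0.0012 -0.0024  0.0072]
```

```bash
python3 -m inch '[0.09,0.0005,-0.0015,0.0068,0,0.09,0,0,0,0,0.055,0,0,0,0,0.055,0,0,0,0,0.055,0,0,0,0]' 20
python3 -m inch '[0.055,0,0,0,0,0.055,0,0,0,0,0.055,0,0,-0.003,0,0.055,0,0,-0.03,0,0.055,0,0,-0.035,0]'
python3 -m inch '[0.055,0.0368,0,-0.01,0,0.055,0.0368,0,-0.01,0,0.055,0.0368,0,0,0,0.055,0.0368,0,0,0,0.055,0.0368,0,0,0]'
python3 -m inch '[0.055,0.0368,0,0,0,0.055,0.0368,0,0,0,0.055,0.0368,0,0,0,0.055,0,0,0,0,0.055,0,0,0,0]'
python3 look.py w17 90 20 340
python3 -c "
from rel import *
rel('w17.npz',[406,307],62,4)"
```

```text
time_s: 21.12
ee_pos: [447.1, -60.5, 52.4]
eef_rot: [2.096, 2.339, 0.001]
force: [-0.4, -0.8, -0.5]
gripper_width: 73.2
time_s: 21.53
ee_pos: [444.4, -59.7, 118.9]
eef_rot: [-2.092, -2.335, 0.005]
force: [1.1, 0.7, -0.8]
gripper_width: 67.9
time_s: 21.95
ee_pos: [426.2, 124.0, 140.5]
eef_rot: [2.097, 2.339, 0.001]
force: [0.7, 0.2, -0.1]
gripper_width: 67.7
time_s: 22.37
ee_pos: [414.0, 233.7, 139.9]
eef_rot: [-2.091, -2.344, 0.001]
force: [-0.1, -0.6, -0.4]
gripper_width: 67.5
[414.1 232.3 139.8] 6.4 22.4167
lid (array([413.79, 233.68]), np.float64(7.0), np.float64(61.8)) mouth (array([406.41, 306.26]), np.float64(85.25), np.float64(45.0)) move [73.   0.8 -0.1] tcp [414.1 232.3 139.8]
```

View pics/w17.png

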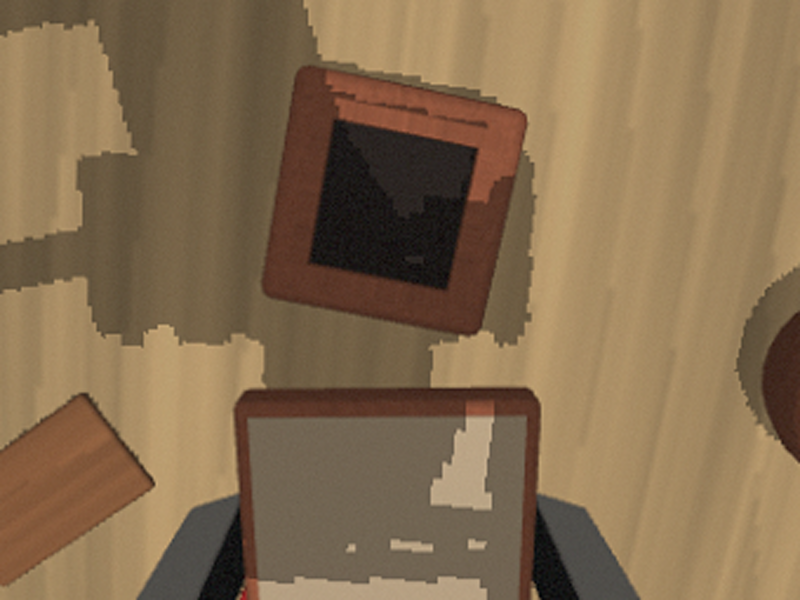

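```bash
python3 -m inch '[0.055,0.0245,0.0003,0,0,0.055,0.0245,0.0003,0,0,0.055,0.024,0.0002,0.01,0.94,0.055,0,0,0.02,0.94,0.055,0,0,0.02,0]'
python3 -m inch '[0.055,0,0,0.01,0,0.055,0,0,0,0,0.055,0,0,0,0,0.055,0,0,0,0]'
python3 look.py w18 90 60 340
python3 -c "
from rel import *
p=dict(np.load('w18.npz'));x,r=p['x'],p['r'];lc=x+r@[0,0,-12];m=face(p,lc,lc[2]);a=poly(p,m,lc[2],4);print(m.sum(),a,(r.T@[*(np.array([406.4,306.3])-a[0]),0]).round(2))"
```

```text
time_s: 22.83
ee_pos: [408.8, 304.6, 90.2]
eef_rot: [2.32, 2.117, 0.003]
force: [0.0, -0.4, -1.4]
gripper_width: 67.9
time_s: 23.17
ee_pos: [408.6, 304.5, 81.0]
eef_rot: [2.317, 2.12, 0.002]
force: [0.8, 0.3, -0.7]
gripper_width: 67.7
[408.7 304.8  81.2] -5.07 23.2167
11658 (array([408.62, 304.63]), np.float64(85.25), np.float64(61.7)) [ 1.47 -2.36 -0.  ]
```

View pics/w18.png

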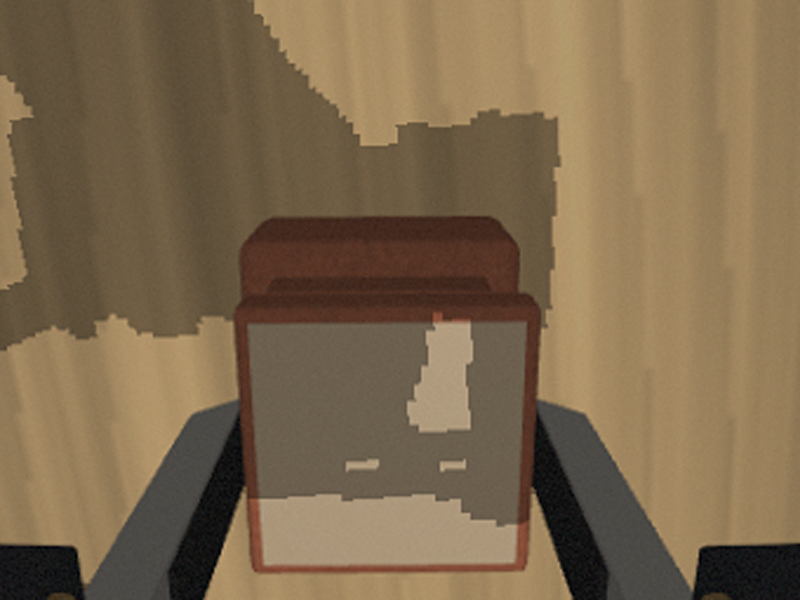

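```bash
python3 -m inch '[0.055,0.0015,-0.0022,0.006,0,0.055,0,0,0.005,0,0.055,0,0,0.003,0,0.055,0,0,0,0,0.055,0,0,0,0]'
python3 look.py w19 90 60 340
python3 -c "
from rel import *
p=dict(np.load('w19.npz'));x,r=p['x'],p['r'];lc=x+r@[0,0,-12];m=face(p,lc,lc[2]);a=poly(p,m,lc[2],4);print(m.sum(),a,(r.T@[*(np.array([406.4,306.3])-a[0]),0]).round(2))"
python3 -m inch '[0.055,0,0,0.001,0,0.055,0,0,0,0,0.055,0,0,0,0]'
```

```text
time_s: 23.63
ee_pos: [405.2, 306.6, 65.8]
eef_rot: [-2.316, -2.122, 0.001]
force: [0.0, 0.7, -0.3]
gripper_width: 67.7
[405.5 306.7  66. ] -4.99 23.6833
11663 (array([405.19, 306.68]), np.float64(85.5), np.float64(61.7)) [-0.27  1.24  0.  ]
time_s: 23.93
ee_pos: [405.5, 306.6, 65.1]
eef_rot: [2.316, 2.122, 0.0]
force: [1.2, -0.9, -1.3]
gripper_width: 67.6
```

```bash
python3 -m inch '[0.055,0,0.0008,0,0,0.055,0,0,0,0,0.055,0,0,0.0007,0,0.055,0,0,0,0,0.055,0,0,0,0]'
python3 look.py w20 90 60 340
python3 -c "
from rel import *
p=dict(np.load('w20.npz'));x,r=p['x'],p['r'];lc=x+r@[0,0,-12];m=face(p,lc,lc[2]);a=poly(p,m,lc[2],4);print(m.sum(),a,(r.T@[*(np.array([406.4,306.3])-a[0]),0]).round(2))"
python3 -m inch '[0.055,0,0,0.0005,0,0.055,0,0,0,0,0.055,0,0,0,0]'
```

```text
time_s: 24.35
ee_pos: [406.2, 306.5, 64.4]
eef_rot: [-2.316, -2.122, -0.0]
force: [0.2, 0.1, -1.7]
gripper_width: 67.6
[406.3 306.5  64.4] -5.01 24.4
11665 (array([406.32, 306.71]), np.float64(85.5), np.float64(61.8)) [-0.4   0.12 -0.  ]
time_s: 24.65
ee_pos: [406.2, 306.5, 64.3]
eef_rot: [2.316, 2.122, 0.0]
force: [-0.9, -0.8, 3.8]
gripper_width: 68.2
```

Contact felt and centred; release, retreat and check.

```bash
python3 -m inch '[0.072,0,0,0,0,0.085,0,0,0,0,0.085,0,0,0,0,0.085,0,0,0,0,0.085,0,0,-0.01,0]'
python3 -m inch '[0.085,0,0,-0.035,0,0.085,-0.02,0,-0.035,0,0.085,-0.03,0,-0.03,0,0.085,0,0,0,0,0.085,0,0,0,0]'
python3 look.py w21 90 20 340
python3 -c "
from rel import *
p=dict(np.load('w21.npz'));m=face(p,[406.4,306.3],76);print(m.sum(),poly(p,m,76,4))"
python3 -m inch '[0.085,-0.04,0,-0.01,0,0.085,-0.04,0,0,0,0.085,-0.04,0,0,0,0.085,-0.04,0,0,0,0.085,-0.04,0,0,0]'
python3 -m inch '[0.085,-0.04,0,0,0,0.085,-0.04,0,0,0,0.085,0,0,0,0]'
python3 - <<'E'
from h import *
im=env.read_camera("side");t=env.read_camera("top")
a=cv2.resize(im[60:340,100:380],(600,600))[:,:400] if 0 else cv2.resize(im[100:320,150:340],(400,463))
b=cv2.resize(t[80:290,80:430],(400,240));o=np.zeros((600,800,3),np.uint8);o[:463,:400]=a;o[:240,400:]=b
w=np.load("w21.npz")["im"][20:275,90:430];o[250:550,400:]=cv2.resize(w,(400,300))
cv2.imwrite("pics/end.png",o[:,:,::-1]);print(tool()[0])
p=env.camera_params("top")
for n,x in dict(small=(573.3,-280.6,68),hex=(418.2,-286,84),round=(602,260.4,92),square=(406.4,306.4,76)).items():print(n,proj(p,x))
E
```

```text
time_s: 25.07
ee_pos: [404.9, 305.7, 72.5]
eef_rot: [-2.316, -2.121, 0.006]
force: [-0.4, -0.0, -0.5]
gripper_width: 84.5
time_s: 25.48
ee_pos: [403.1, 257.2, 175.6]
eef_rot: [2.318, 2.119, 0.008]
force: [1.0, 0.1, -0.2]
gripper_width: 84.6
[402.1 257.4 174. ] -5.08 25.5333
5682 (array([406.15, 307.09]), np.float64(85.0), np.float64(61.6))
time_s: 25.95
ee_pos: [383.2, 57.4, 181.8]
eef_rot: [-2.312, -2.123, 0.003]
force: [0.6, -0.1, -0.8]
gripper_width: 84.9
time_s: 26.2
ee_pos: [376.7, -27.5, 182.0]
eef_rot: [2.325, 2.113, -0.007]
force: [0.4, 0.7, -0.2]
gripper_width: 85.3
[376.98147643 -22.36426057 182.01301789]
small [[389.13953847 168.59570553]]
hex [[393.88575034 243.59900068]]
round [[128.8626009  151.32553833]]
square [[108.47421369 245.09844014]]
```

View pics/end.png

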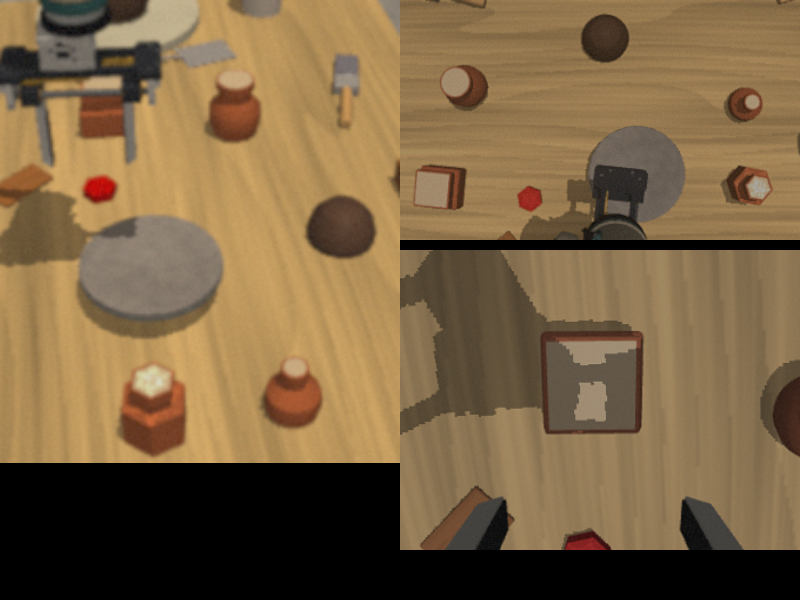

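The picture shows every lid flat on its jar, the turntable empty and the dome in place. The robot is clear of everything, so I'm handing in.

```bash
python3 -c "
from workcell import env
print(env.finish_job())"
```

```text
the job is handed in; nothing more can be done
None
```

All four lids are on their own jars, taken from the top of the pile down: small, hex, round, square. I handed the job in at about 26 s of the 109 s allowed.

- **Final look:** in the last top and side pictures the lids lie flat, the turntable is empty, and the dome and the red look-alike are where they were. The robot was clear of everything.
- **Centring:** after release, the round and square lids measured about 1 mm or less from their jar mouths. The small lid was about 1 mm off. The hex lid was about 1.3 mm off, with calibration good to about 2 mm.
- **Corners:** the square lid matched its jar to within 0.5° and the hex lid to within about 1°.
- **Forces:** the highest contact force I saw was 8.6 N, while setting down the round lid; I backed off before releasing it.
- **Disagreement:** the wrist camera and the measured tool position differed by 1–2 mm. I corrected the hex, round and square lids by up to about 2.5 mm from close views just before lowering them. The small lid got a similar correction of about 1 mm.
- **Pictures:** I viewed 16 pictures against the budget of 14.

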